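# Slide the loaf pan home between slow cooker and utensil caddy

### The arm

A 6-joint arm with a two-finger parallel gripper is mounted at the origin on the work surface. World frame = base frame: x ahead of the robot, y to its left, z up, the work surface at z = 0. Lengths are in mm, angles in degrees, forces in N, time in s.
With the tool pointing down it reaches from about 200 to 875 mm from the base axis. Payload 3.4 kg.
Tool frame: the origin (TCP) lies midway between the tips of the shut fingers; the grasp point (between the pads) lies 19 mm behind it (grasp_offset is the distance from the TCP to the grasp point, in mm); z points along the fingers, y is the line along which they close (so a half turn about z gives the same grasp; the last joint's range is limited). The gripper opens to 94 mm and grips with 3 to 60 N. Pads are 16 mm wide; open, the fingers measure 119 mm over their backs; the gripper's body (75 mm by 177 mm) begins 78 mm behind the grasp point.
Start: joints at [-78.896, 15.808, 86.224, -0, 77.962, -6.933], TCP at [178.035, -546.781, 205.493] pointing down, gripper open.
Joint ranges: [-165.64, 165.64], [-43.16, 119.46], [12.63, 154.43], [-67.54, 247.53], [6.08, 155.33], [-154.97, 154.97]. Speed limits (degrees/s): [147.25, 147.25, 180, 180, 180, 180].

### API

Orientations are given as a 3x3 rotation matrix whose columns are the frame's x, y, z axes.
In Python, from rig import * gives the robot as it stands.
- The arm moves only by the tool send_rows, never from a script. Its argument "plan" is a list of rows, each an object with "offset": the shift along the world's x, y, z in units of 30 mm (1.0 is 30 mm), a list of three; "angular": the turn, a rotation vector about the world's x, y, z in units of 6 degrees (1.0 is 6 degrees), a list of three; "fingers": the opening, from -1 (shut) to 1 (fully open). A call has 1 to 5 rows; each row shifts and turns the commanded pose from where the row before left it; what a row does not reach is not made up. A row lasts 1/10 s, in which the tool goes at most 50 mm and 8.59 degrees, less where a joint would pass 70% of its speed; a pose out of reach is approached as far as the arm can. A call is refused whole if a number of a shift passes 1 or a number of a turn 1, either way. A call with a gripper value outside its range is refused whole. The fingers move at their own pace and stop on an object; "force" is the grip in N (left out, the last holds). Time passes only in rows, so rows that do not move let the fingers close. It gives the time, the measured TCP pose, the force, the opening and the grip force at its end, in the units of the state.
- get_state(): the state, without advancing time (a new reading comes with each control period).
- capture(name): name is "side" or "top" or "wrist"; returns (picture, depth): 420x560x3 uint8, red, green, blue; 420x560 float32, mm along the optical axis (not along the pixel's ray), 0 where there is no reading.
- camera_model(name): a dict with "intrinsics" (3x3 intrinsics, pixels), "position" and "attitude" of the camera in the world. Camera axes: x right, y down, z forward; pixel columns grow to the right and rows downward; lengths in mm; the calibration is good to about 2 mm. A picture is of the moment at which its call begins: read the wrist's pose just before it. camera_model takes no time and is no camera call; for the wrist camera it gives the pose at the moment of the call.
- close_job(): hands the job in; it is judged then, once.
Trained networks look in the newest picture that a camera, given by its name, has taken for a name from the list of things; names that differ only in an ending like _2 or _b are one class to them, and where a whole thing is asked for, a point or a joint stands for the part that bears it (a point fixed in the world has none). Each returns a list of dicts, best first, with "confidence" (0 to 1); they miss things now and then, are a little off and sometimes report something else, mostly with a low value. They report only what shows in the picture. A call takes as long as a camera call.
- search_frame(camera, thing): "xyz" ([x, y, z] in mm, in world coordinates, good to about 4 mm: the middle of the surface that is visible of it).
- pinpoint(camera, thing): "xyz" ([x, y, z] in mm, in world coordinates, good to about 4 mm: a listed point, or the origin of a listed thing).
The state is a dict: "t": time; "qpos": joint angles; "joint_vel": joint speeds; "joint_torque": joint torques, N m; "tcp_pos": TCP position; "tool_rot": TCP orientation; "contact_force": force on the tool from outside, world axes, zero at the start; "ft_torque": the same for the moment, N m; "width": finger opening in mm; "grip_force": force on a finger pad.
Only numpy, scipy, OpenCV 4.12 (cv2) and the standard library are available. Lean on these libraries where they do the work, as an engineer would, in place of code of your own. Each camera call takes 0.05 s, during which the arm holds its last target. There are 200 camera calls.

### The job

Clear the front of the counter: push the full loaf pan, far end first, through the narrow gap between the slow cooker and the utensil caddy until its far end rests squarely against the backsplash. Slide it flat on the counter and never lift or tip it; don't shove hard against the cooker or the caddy, don't turn the caddy, and leave the ramekin, the stopper and the spoon where they are.

Things in the scene. Friction and masses are not known exactly. Their poses are not given: they have to be found in the camera images.
- pan: Aluminium loaf pan holding a baked loaf, 0.75 kg, loose. Straight sides 210 x 108 mm; rolled rim 216 x 114 mm at z 58-64 mm, 3 mm proud all round, so an upright finger meets it first; corners rounded 17 mm; the crust fills it and domes to 87 mm. Too wide to grasp. Slides with friction. Origin: centre of underside; +x along its length to its far end (within 0.4 rad of world +x at the start); z up.
- pan_far (a point): Middle of the pan's far end, on the outer edge of the rim, 61 mm above the counter (108 mm along +x from the pan's centre). This end goes first, to rest against the backsplash: a fixed blue upstand 100 mm tall along the whole far edge of the counter, square to world x, its face always at x = 0.875 m.
- pan_near (a point): Middle of the pan's near end, on the outer edge of the rim, 61 mm above the counter.
- cooker: Round slow cooker, fixed: upright steel wall of radius 105 mm to 150 mm height, glass lid and black knob to 218 mm. Two 66 mm side grips reach to radius 132 mm at 107-140 mm height, at yaw 0 15 degrees off world +x and -x, clear of the gap; a timer panel on the wall, 3 mm proud, above 73 mm. Left or right of the caddy. Origin: centre of underside.
- caddy: Rotating steel utensil caddy: round base of radius 68 mm, 16 mm tall, fixed; on it a drum of radius 62 mm to 167 mm height that turns easily, its upright utensils reach 280 mm. 0.3 m from the cooker along y. The gap between them runs along world x; the pan's rim beside the cooker and its lower sides beside the base have about 5-7 mm to spare each side. Origin: centre of underside.
- drum_mark (a point): Point on the rim of the caddy's drum, 62 mm from its axis, 167 mm above the counter; it shows whether the drum has been turned.
- ramekin: White ceramic ramekin, 90 mm across, 50 mm tall, loose, a bystander at the left of the work. Origin at the centre of its underside.
- stopper: Glass carafe stopper standing on its 58 mm round head with the plug up, 62 mm tall, loose, a bystander at the right of the work. Origin at the centre of its underside.
- spoon: Black plastic serving spoon 290 mm long lying at the far right, roughly along x, a bystander, loose. Origin near its middle on the counter.

How it is judged (in metres and radians):
At the end, for the whole second after the job is handed in: The pan stands flat and at rest between the slow cooker and the caddy, its far end within 8 mm of the backsplash face and its length square to it within 4 degrees (0.07 rad) (world x of pan_far above 0.867 m and angle between the x axis of pan and the x axis of caddy, either way round below 0.07 rad and horizontal distance between pan and cooker below 0.23 m and horizontal distance between pan and caddy below 0.18 m and height (world z) of pan below 0.004 m and angle between pan's own z axis and vertical below 0.04 rad and linear speed of pan below 0.01 m/s); the robot touches nothing.
It fails at once if the pan is lifted off the counter (origin more than 12 mm up) or tipped (more than 0.15 rad) (height (world z) of pan above 0.012 m or angle between pan's own z axis and vertical above 0.15 rad).
It fails at once if the pan is shoved hard against the slow cooker or the caddy (over 25 N) (contact force between pan and cooker above 25 N or contact force between pan and caddy above 25 N).
It fails at once if the robot shoves the slow cooker or the caddy (over 25 N) (contact force between any of the arm, the fingers and cooker above 25 N or contact force between any of the arm, the fingers and caddy above 25 N).
It fails at once if the caddy is turned (a point on its rim moves more than 25 mm) (distance of drum_mark from where it was at the start of the episode above 0.025 m).
It fails at once if the ramekin, the stopper or the spoon is moved more than 15 mm (distance of any of ramekin, stopper, spoon from where it was at the start of the episode above 0.015 m).
It also fails if it takes over 72 s, if anything falls off the work surface, if the arm or the gripper's body presses on something with over 40 N, if the wrist force passes 120 N, or if a joint passes its speed limit or range.

## Working session

There is one attempt and no reset: what is moved stays moved. The work goes in short steps, Python scripts to look and compute and a tool call to move; the robot and the scene stay as the last step left them, time stands still between calls to the robot, and variables do not carry over. Pictures are saved under pics/ and viewed, at most 10 in all, crops included, and the job is handed in when it is done.

Besides the shell and the picture viewer there is one more tool, called after "Call:" by a JSON object that holds its "op" and its "data". send_rows: Moves the arm, as the interface text tells. Its arguments: {"type":"object","properties":{"plan":{"type":"array"},"force":{"type":"number"}},"required":["plan"]}

```bash
mkdir -p pics
cat > h.py <<'E'
from rig import *
import numpy as np, cv2
def pts(cam):
    im,d=capture(cam); m=camera_model(cam); K=np.array(m["intrinsics"]);R=np.array(m["attitude"]);p=np.array(m["position"])
    v,u=np.mgrid[:420,:560]; z=d
    c=np.stack([(u-K[0,2])/K[0,0]*z,(v-K[1,2])/K[1,1]*z,z],-1)
    return im,d,c@R.T+p
E
python3 - <<'E'
from h import *
for c in ("top","side"):
    im,d,P=pts(c); cv2.imwrite(f"pics/{c}0.png",im[:,:,::-1])
    m=camera_model(c);print(c,np.round(m["position"]),np.round(m["attitude"],2).tolist())
    for t in "pan pan_far pan_near cooker caddy drum_mark ramekin stopper spoon".split():
        print(t,[(np.round(r["xyz"]).tolist(),round(r["confidence"],2)) for r in pinpoint(c,t)[:2]])
    if c=="top": np.save("top.npy",P)
s=get_state();print(s["t"],s["tcp_pos"],np.round(s["tool_rot"],2).tolist(),s["width"])
E
```

```text
top [ 545.   -8. 1141.] [[0.02, -1.0, 0.03], [-1.0, -0.02, -0.01], [0.02, -0.03, -1.0]]
pan [([508.0, -38.0, 5.0], 0.88), ([490.0, -402.0, 0.0], 0.5)]
pan_far [([614.0, -77.0, 62.0], 0.85)]
pan_near [([411.0, -0.0, 63.0], 0.72)]
cooker []
caddy [([753.0, 108.0, -2.0], 0.71)]
drum_mark [([692.0, 126.0, 163.0], 0.62)]
ramekin [([468.0, 254.0, -0.0], 0.65), ([613.0, -81.0, 64.0], 0.63)]
stopper [([507.0, -309.0, -1.0], 0.98)]
spoon [([491.0, -404.0, -4.0], 0.78), ([612.0, -79.0, 62.0], 0.27)]
side [109. 565. 824.] [[-0.78, -0.43, 0.46], [-0.63, 0.55, -0.55], [-0.02, -0.72, -0.7]]
pan [([509.0, -40.0, -0.0], 0.68)]
pan_far [([612.0, -74.0, 60.0], 0.83)]
pan_near [([412.0, -2.0, 62.0], 0.58)]
cooker [([762.0, -189.0, 3.0], 0.88), ([615.0, -74.0, 61.0], 0.46)]
caddy [([749.0, 113.0, -4.0], 0.89), ([468.0, 251.0, 2.0], 0.64)]
drum_mark [([692.0, 126.0, 164.0], 0.7)]
ramekin [([468.0, 251.0, 3.0], 0.67)]
stopper [([501.0, -309.0, -6.0], 0.82), ([763.0, -189.0, 2.0], 0.61)]
spoon [([495.0, -401.0, -3.0], 0.96)]
1.0 [ 177.99944822 -546.77787197  205.4832724 ] [[0.95, 0.31, -0.0], [0.31, -0.95, -0.0], [-0.0, 0.0, -1.0]] 93.94234659740324
```

View pics/top0.png

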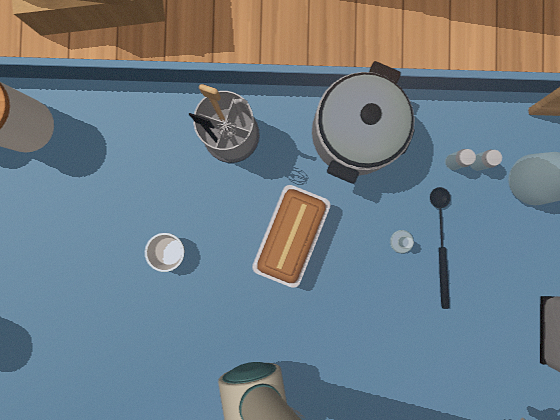

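Top view: the pan's centre is near px (291,236), turned clockwise. The caddy at (226,126) and the cooker at (364,120) have the gap between them. Next I refine those positions from the depth.

```bash
cat >> h.py <<'E'
def panrect(P):
    # rim+crust points of the pan, z 50..95
    m=(P[...,2]>52)&(P[...,2]<95)&(P[...,0]>340)&(P[...,0]<866)&(P[...,1]>-130)&(P[...,1]<60)
    n,l,st,c=cv2.connectedComponentsWithStats(m.astype(np.uint8)); k=1+np.argmax(st[1:,4])
    q=P[l==k][:,:2].astype(np.float32); (cx,cy),(w,h),a=cv2.minAreaRect(q)
    if w<h: a+=90; w,h=h,w
    return cx,cy,(a+90)%180-90,w,h
E
python3 - <<'E'
from h import *
from scipy.optimize import least_squares
P=np.load("top.npy"); print("pan",np.round(panrect(P),1))
def circ(q,r):
    f=lambda p:np.hypot(q[:,0]-p[0],q[:,1]-p[1])-r
    s=least_squares(f,q.mean(0),loss="soft_l1",f_scale=2);return s.x
for n,c,r,z0,z1 in(("cooker",(762,-189),105,140,170),("caddy",(751,111),62,158,172)):
    d=np.hypot(P[...,0]-c[0],P[...,1]-c[1]); m=(P[...,2]>z0)&(P[...,2]<z1)&(d<r+10)
    q=P[m][:,:2]; h=cv2.minEnclosingCircle(q.astype(np.float32)); 
    rr=np.hypot(*(q-h[0]).T); print(n,len(q),h, circ(q[rr>r-5],r-1))
E
```

```text
pan [511.2 -39.1 -20.4 215.9 114.2]
cooker 2211 ((761.4291381835938, -190.48512268066406), 114.68031311035156) [ 762.50824743 -189.98329472]
caddy 330 ((749.8645629882812, 110.2391357421875), 62.049476623535156) [749.60187668 109.84861986]
```

Call:
{"op": "send_rows", "data": {"plan": [{"offset": [1, 1, 0], "angular": [0, 0, -1], "fingers": -1}, {"offset": [1, 1, 0], "angular": [0, 0, -1], "fingers": -1}, {"offset": [1, 1, 0], "angular": [0, 0, -1], "fingers": -1}, {"offset": [1, 1, 0], "angular": [0, 0, 0], "fingers": -1}, {"offset": [1, 1, 0], "angular": [0, 0, 0], "fingers": -1}]}}

```text
t: 1.5
tcp_pos: [329.0, -395.6, 205.7]
tool_rot: [[1.0, 0.0, 0.0], [0.0, -1.0, -0.0], [0.0, 0.0, -1.0]]
contact_force: [0.2, -0.6, -0.3]
width: 57.5
grip_force: 0.0
```

Call:
{"op": "send_rows", "data": {"plan": [{"offset": [1, 1, 0], "angular": [0, 0, 0], "fingers": -1}, {"offset": [1, 1, 0], "angular": [0, 0, 0], "fingers": -1}, {"offset": [1, 1, 0], "angular": [0, 0, 0], "fingers": -1}, {"offset": [1, 1, 0], "angular": [0, 0, 0], "fingers": -1}, {"offset": [1, 1, 0], "angular": [0, 0, 0], "fingers": -1}]}}

```text
t: 2.0
tcp_pos: [479.1, -245.4, 205.7]
tool_rot: [[1.0, 0.001, 0.0], [0.001, -1.0, -0.0], [0.0, 0.0, -1.0]]
contact_force: [0.5, 0.0, 0.7]
width: 17.4
grip_force: 0.0
```

Call:
{"op": "send_rows", "data": {"plan": [{"offset": [1, 1, -0.4], "angular": [0, 0, 0], "fingers": -1}, {"offset": [1, 1, -1], "angular": [0, 0, 0], "fingers": -1}, {"offset": [1, 0, -1], "angular": [0, 0, 0], "fingers": -1}, {"offset": [0.2, 0, -1], "angular": [0, 0, 0], "fingers": -1}, {"offset": [0, 0, -1], "angular": [0, 0, 0], "fingers": -1}]}}

```text
t: 2.5
tcp_pos: [574.7, -187.4, 73.3]
tool_rot: [[1.0, 0.002, 0.001], [0.002, -1.0, -0.001], [0.001, 0.001, -1.0]]
contact_force: [0.5, 0.2, 0.6]
width: 0.5
grip_force: 0.0
```

Call:
{"op": "send_rows", "data": {"plan": [{"offset": [0, 0, -1], "angular": [0, 0, 0], "fingers": -1}, {"offset": [0, 0, 0], "angular": [0, 0, 0], "fingers": -1}]}}

```text
t: 2.7
tcp_pos: [569.7, -186.3, 40.5]
tool_rot: [[1.0, 0.001, -0.008], [0.001, -1.0, 0.004], [-0.008, -0.004, -1.0]]
contact_force: [0.6, 0.4, -0.1]
width: 0.3
grip_force: 0.0
```

Call:
{"op": "send_rows", "data": {"plan": [{"offset": [0.1, 0.7, 0], "angular": [0, 0, 0], "fingers": -1}, {"offset": [0, 0.6, 0], "angular": [0, 0, 0], "fingers": -1}, {"offset": [0, 0.3, 0], "angular": [0, 0, 0], "fingers": -1}, {"offset": [0, 0.2, 0], "angular": [0, 0, 0], "fingers": -1}, {"offset": [0, 0.2, 0], "angular": [0, 0, 0], "fingers": -1}]}}

```text
t: 3.2
tcp_pos: [578.0, -129.3, 46.0]
tool_rot: [[1.0, 0.001, 0.005], [0.001, -1.0, -0.004], [0.005, 0.004, -1.0]]
contact_force: [2.6, -4.5, 1.1]
width: 0.3
grip_force: 2.4
```

Call:
{"op": "send_rows", "data": {"plan": [{"offset": [0, 0.2, 0], "angular": [0, 0, 0], "fingers": -1}, {"offset": [0, 0.2, 0], "angular": [0, 0, 0], "fingers": -1}, {"offset": [0, 0.2, 0], "angular": [0, 0, 0], "fingers": -1}, {"offset": [0, 0.2, 0], "angular": [0, 0, 0], "fingers": -1}, {"offset": [0, 0, 0], "angular": [0, 0, 0], "fingers": -1}]}}

```text
t: 3.7
tcp_pos: [577.7, -104.6, 45.8]
tool_rot: [[1.0, 0.001, 0.004], [0.001, -1.0, -0.002], [0.004, 0.002, -1.0]]
contact_force: [2.0, -2.8, 0.8]
width: 0.6
grip_force: 1.4
```

```bash
python3 -c "
from h import *
im,d,P=pts('top'); cv2.imwrite('pics/top1.png',im[:,:,::-1]); print(np.round(panrect(P),1), get_state()['tcp_pos'])"
```

```text
[506.1   0.6 -12.7 216.2  79.6] [ 577.1833123  -104.60635646   45.57784151]
```

View pics/top1.png

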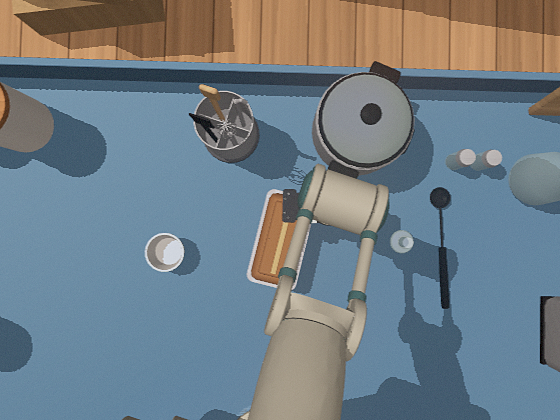

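The arm hides the pan's right side (about px 300,210). The yaw is now near -13°, and the pan slid left more than it turned. I'll clear it, remeasure, and push the near-left side.

Call:
{"op": "send_rows", "data": {"plan": [{"offset": [0, -0.5, 0], "angular": [0, 0, 0], "fingers": -1}, {"offset": [0, -0.3, 1], "angular": [0, 0, 0], "fingers": -1}, {"offset": [0, 0, 1], "angular": [0, 0, 0], "fingers": -1}, {"offset": [-1, 0, 1], "angular": [0, 0, 0], "fingers": -1}, {"offset": [-1, 1, 1], "angular": [0, 0, 0], "fingers": -1}]}}

```text
t: 4.25
tcp_pos: [515.8, -101.4, 163.7]
tool_rot: [[1.0, -0.003, -0.003], [-0.003, -1.0, -0.0], [-0.003, 0.0, -1.0]]
contact_force: [0.0, 0.6, 0.9]
width: 0.4
grip_force: 0.0
```

Call:
{"op": "send_rows", "data": {"plan": [{"offset": [-1, 1, 0], "angular": [0, 0, 0], "fingers": -1}, {"offset": [-1, 1, 0], "angular": [0, 0, 0], "fingers": -1}, {"offset": [-0.8, 1, 0], "angular": [0, 0, 0], "fingers": -1}, {"offset": [0, 1, 0], "angular": [0, 0, 0], "fingers": -1}, {"offset": [0, 1, 0], "angular": [0, 0, 0], "fingers": -1}]}}

```text
t: 4.75
tcp_pos: [430.7, 51.6, 163.3]
tool_rot: [[1.0, -0.001, -0.003], [-0.001, -1.0, 0.001], [-0.003, -0.001, -1.0]]
contact_force: [0.1, 0.8, -0.3]
width: 0.5
grip_force: 0.0
```

Call:
{"op": "send_rows", "data": {"plan": [{"offset": [0, 1, 0], "angular": [0, 0, 0], "fingers": -1}, {"offset": [0, 0.5, 0], "angular": [0, 0, 0], "fingers": -1}, {"offset": [0, 0, 0], "angular": [0, 0, 0], "fingers": -1}]}}

```text
t: 5.05
tcp_pos: [431.7, 97.0, 163.0]
tool_rot: [[1.0, 0.003, -0.003], [0.003, -1.0, 0.001], [-0.003, -0.001, -1.0]]
contact_force: [0.4, -0.1, -0.0]
width: 0.4
grip_force: 0.0
```

```bash
python3 -c "
from h import *
im,d,P=pts('top'); cv2.imwrite('pics/top2.png',im[:,:,::-1]); print(np.round(panrect(P),1), get_state()['tcp_pos'])
pinp=[(t,[(np.round(r['xyz'],1).tolist(),round(r['confidence'],2)) for r in pinpoint('top',t)[:1]]) for t in ('pan_far','pan_near')];print(pinp)"
```

```text
[502.3 -16.1 -12.6 216.7 113.9] [431.9469128   95.87191217 163.01398453]
[('pan_far', [([611.2, -42.3, 62.7], 0.89)]), ('pan_near', [([398.9, 6.8, 60.0], 0.69)])]
```

Call:
{"op": "send_rows", "data": {"plan": [{"offset": [-0.1, 0, -1], "angular": [0, 0, 0], "fingers": -1}, {"offset": [0, 0, -1], "angular": [0, 0, 0], "fingers": -1}, {"offset": [0, 0, -1], "angular": [0, 0, 0], "fingers": -1}, {"offset": [0, 0, -0.9], "angular": [0, 0, 0], "fingers": -1}, {"offset": [0, -0.6, 0], "angular": [0, 0, 0], "fingers": -1}]}}

```text
t: 5.7
tcp_pos: [426.7, 77.4, 43.4]
tool_rot: [[1.0, 0.001, -0.008], [0.001, -1.0, 0.0], [-0.008, -0.0, -1.0]]
contact_force: [0.2, 0.3, 0.1]
width: 0.6
grip_force: 0.0
```

Call:
{"op": "send_rows", "data": {"plan": [{"offset": [0, -0.2, 0], "angular": [0, 0, 0], "fingers": -1}, {"offset": [0, -0.2, 0], "angular": [0, 0, 0], "fingers": -1}, {"offset": [0, -0.2, 0], "angular": [0, 0, 0], "fingers": -1}, {"offset": [0, -0.2, 0], "angular": [0, 0, 0], "fingers": -1}, {"offset": [0, -0.2, 0], "angular": [0, 0, 0], "fingers": -1}]}}

```text
t: 6.2
tcp_pos: [429.4, 47.9, 46.7]
tool_rot: [[1.0, 0.0, -0.001], [0.0, -1.0, 0.0], [-0.001, -0.0, -1.0]]
contact_force: [-2.6, 4.1, -0.4]
width: 0.4
grip_force: 1.8
```

```bash
python3 -c "
from h import *
im,d,P=pts('top'); cv2.imwrite('pics/top3.png',im[:,:,::-1]); print(np.round(panrect(P),1), get_state()['tcp_pos'])
pinp=[(t,[(np.round(r['xyz'],1).tolist(),round(r['confidence'],2)) for r in pinpoint('top',t)[:1]]) for t in ('pan_far','pan_near')];print(pinp)"
```

```text
[507.3 -31.2  -6.3 216.  114.2] [429.91434526  46.9626461   46.7175223 ]
[('pan_far', [([616.7, -45.5, 63.7], 0.73)]), ('pan_near', [([405.2, -19.3, 60.2], 0.77)])]
```

Call:
{"op": "send_rows", "data": {"plan": [{"offset": [0, -0.2, 0], "angular": [0, 0, 0], "fingers": -1}, {"offset": [0, 0, 0], "angular": [0, 0, 0], "fingers": -1}, {"offset": [0, 0.7, 0], "angular": [0, 0, 0], "fingers": -1}, {"offset": [0, 0.3, 1], "angular": [0, 0, 0], "fingers": -1}, {"offset": [0, 0, 1], "angular": [0, 0, 0], "fingers": -1}]}}

```text
t: 6.85
tcp_pos: [430.3, 72.1, 106.9]
tool_rot: [[1.0, 0.003, -0.0], [0.003, -1.0, -0.001], [-0.0, 0.001, -1.0]]
contact_force: [0.4, -0.7, 0.2]
width: 0.3
grip_force: 0.0
```

```bash
python3 -c "
from h import *
im,d,P=pts('top'); print(np.round(panrect(P),1), get_state()['tcp_pos'])"
```

```text
[508.1 -34.2  -4.4 216.5 114.1] [434.33855465  71.82431737 111.70930558]
```

Call:
{"op": "send_rows", "data": {"plan": [{"offset": [0, 0, 1], "angular": [0, 0, 0], "fingers": -1}, {"offset": [1, -1, 1], "angular": [0, 0, 0], "fingers": -1}, {"offset": [1, -1, 0], "angular": [0, 0, 0], "fingers": -1}, {"offset": [1, -1, 0], "angular": [0, 0, 0], "fingers": -1}, {"offset": [1, -1, 0], "angular": [0, 0, 0], "fingers": -1}]}}

```text
t: 7.4
tcp_pos: [551.0, -49.2, 166.1]
tool_rot: [[1.0, 0.001, 0.003], [0.001, -1.0, -0.002], [0.003, 0.003, -1.0]]
contact_force: [-0.4, 0.3, -0.4]
width: 0.5
grip_force: 0.0
```

Call:
{"op": "send_rows", "data": {"plan": [{"offset": [0.6, -1, 0], "angular": [0, 0, 0], "fingers": -1}, {"offset": [0.6, -1, 0], "angular": [0, 0, 0], "fingers": -1}, {"offset": [0, -0.8, 0], "angular": [0, 0, 0], "fingers": -1}, {"offset": [0, 0, 0], "angular": [0, 0, 0], "fingers": -1}, {"offset": [0, 0, -1], "angular": [0, 0, 0], "fingers": -1}]}}

```text
t: 7.9
tcp_pos: [588.5, -133.0, 138.7]
tool_rot: [[1.0, -0.001, 0.009], [-0.001, -1.0, -0.004], [0.009, 0.004, -1.0]]
contact_force: [0.8, -0.1, -0.6]
width: 0.5
grip_force: 0.0
```

Call:
{"op": "send_rows", "data": {"plan": [{"offset": [0, 0, -1], "angular": [0, 0, 0], "fingers": -1}, {"offset": [0, 0, -1], "angular": [0, 0, 0], "fingers": -1}, {"offset": [0, 0, -1], "angular": [0, 0, 0], "fingers": -1}, {"offset": [0, 0, 0], "angular": [0, 0, 0], "fingers": -1}]}}

```text
t: 8.3
tcp_pos: [581.6, -129.3, 41.7]
tool_rot: [[1.0, 0.002, -0.008], [0.002, -1.0, 0.002], [-0.008, -0.002, -1.0]]
contact_force: [-0.3, 0.4, 0.3]
width: 0.4
grip_force: 0.0
```

Call:
{"op": "send_rows", "data": {"plan": [{"offset": [0, 0.4, 0], "angular": [0, 0, 0], "fingers": -1}, {"offset": [0, 0.2, 0], "angular": [0, 0, 0], "fingers": -1}, {"offset": [0, 0.2, 0], "angular": [0, 0, 0], "fingers": -1}, {"offset": [0, 0.2, 0], "angular": [0, 0, 0], "fingers": -1}, {"offset": [0, 0.2, 0], "angular": [0, 0, 0], "fingers": -1}]}}

```text
t: 8.8
tcp_pos: [587.8, -96.1, 47.3]
tool_rot: [[1.0, 0.001, 0.006], [0.001, -1.0, -0.004], [0.006, 0.004, -1.0]]
contact_force: [3.1, -4.5, 2.2]
width: 0.4
grip_force: 2.6
```

Call:
{"op": "send_rows", "data": {"plan": [{"offset": [0, 0.1, 0], "angular": [0, 0, 0], "fingers": -1}, {"offset": [0, 0, 0], "angular": [0, 0, 0], "fingers": -1}]}}

```text
t: 9.0
tcp_pos: [587.4, -92.7, 47.2]
tool_rot: [[1.0, 0.002, 0.006], [0.002, -1.0, -0.003], [0.006, 0.003, -1.0]]
contact_force: [1.6, -3.8, 1.6]
width: 0.3
grip_force: 2.0
```

```bash
python3 -c "
from h import *
im,d,P=pts('top'); print(np.round(panrect(P),1), get_state()['tcp_pos'])"
```

```text
[504.1   1.1   0.7 215.5  63.2] [586.91813099 -92.71785751  46.96934616]
```

Call:
{"op": "send_rows", "data": {"plan": [{"offset": [0, -0.5, 0], "angular": [0, 0, 0], "fingers": -1}, {"offset": [0, -0.2, 1], "angular": [0, 0, 0], "fingers": -1}, {"offset": [0, 0, 1], "angular": [0, 0, 0], "fingers": -1}, {"offset": [-1, 0, 1], "angular": [0, 0, 0], "fingers": -1}, {"offset": [-1, 0.5, 1], "angular": [0, 0, 0], "fingers": -1}]}}

```text
t: 9.55
tcp_pos: [523.3, -98.8, 165.4]
tool_rot: [[1.0, -0.001, -0.003], [-0.001, -1.0, 0.001], [-0.003, -0.001, -1.0]]
contact_force: [-0.0, 0.3, 0.3]
width: 0.5
grip_force: 0.0
```

Call:
{"op": "send_rows", "data": {"plan": [{"offset": [-1, 1, 0], "angular": [0, 0, 0], "fingers": 0}, {"offset": [-1, 1, 0], "angular": [0, 0, 0], "fingers": 0}, {"offset": [-1, 0.6, 0], "angular": [0, 0, 0], "fingers": 0}, {"offset": [-1, 0, 0], "angular": [0, 0, 0], "fingers": 0}, {"offset": [-1, 0, 0], "angular": [0, 0, 0], "fingers": 0}]}}

```text
t: 10.05
tcp_pos: [372.0, -18.9, 164.8]
tool_rot: [[1.0, 0.002, -0.003], [0.002, -1.0, 0.002], [-0.003, -0.002, -1.0]]
contact_force: [-0.7, -0.1, 0.8]
width: 37.0
grip_force: 0.0
```

Call:
{"op": "send_rows", "data": {"plan": [{"offset": [-0.8, 0, 0], "angular": [0, 0, 0], "fingers": 0}, {"offset": [0, 0, -1], "angular": [0, 0, 0], "fingers": 0}, {"offset": [0, 0, -1], "angular": [0, 0, 0], "fingers": 0}, {"offset": [0, 0, -1], "angular": [0, 0, 0], "fingers": 0}, {"offset": [0, 0, -0.9], "angular": [0, 0, 0], "fingers": 0}]}}

```text
t: 10.55
tcp_pos: [349.0, -19.5, 47.0]
tool_rot: [[1.0, -0.0, -0.003], [-0.0, -1.0, 0.002], [-0.003, -0.002, -1.0]]
contact_force: [0.7, -0.0, -0.7]
width: 47.0
grip_force: 0.0
```

```bash
python3 -c "
from h import *
im,d,P=pts('top'); print(np.round(panrect(P),1)); s=get_state();print(s['tcp_pos'],s['width'],s['t'])"
```

```text
[504.5 -24.8   1.4 216.1 114.1]
[345.8465697  -18.73189165  44.08592513] 47.12154577428285 10.6
```

Call:
{"op": "send_rows", "data": {"plan": [{"offset": [0.8, 0, 0], "angular": [0, 0, 0], "fingers": 0}, {"offset": [0.4, 0, 0], "angular": [0, 0, 0], "fingers": 0}, {"offset": [0.3, 0, 0], "angular": [0, 0, 0], "fingers": 0}, {"offset": [0.3, 0.02, 0], "angular": [0, 0, 0], "fingers": 0}, {"offset": [0.3, 0.02, 0], "angular": [0, 0, 0], "fingers": 0}]}}

```text
t: 11.1
tcp_pos: [406.5, -17.8, 47.9]
tool_rot: [[1.0, 0.001, -0.015], [0.001, -1.0, 0.002], [-0.015, -0.002, -1.0]]
contact_force: [-9.6, -1.6, 5.6]
width: 47.2
grip_force: 4.8
```

Call:
{"op": "send_rows", "data": {"plan": [{"offset": [0.3, 0.03, 0], "angular": [0, 0, 0], "fingers": 0}, {"offset": [0.3, 0.03, 0], "angular": [0, 0, 0], "fingers": 0}, {"offset": [0.3, 0.03, 0], "angular": [0, 0, 0], "fingers": 0}, {"offset": [0.3, 0.03, 0], "angular": [0, 0, 0], "fingers": 0}, {"offset": [0.3, 0.03, 0], "angular": [0, 0, 0], "fingers": 0}]}}

```text
t: 11.6
tcp_pos: [459.0, -14.1, 48.2]
tool_rot: [[1.0, 0.001, -0.001], [0.001, -1.0, 0.0], [-0.001, -0.0, -1.0]]
contact_force: [-4.1, -0.5, -2.5]
width: 47.3
grip_force: 2.0
```

```bash
python3 -c "
from h import *
im,d,P=pts('top'); print(np.round(panrect(P),1)); s=get_state();print(s['tcp_pos'],s['contact_force'],s['t'])"
```

```text
[582.5 -19.9  -0.  202.  114. ]
[461.62339946 -14.21417552  48.5047643 ] [-2.24501969  0.12805704 -2.34138098] 11.65
```

Call:
{"op": "send_rows", "data": {"plan": [{"offset": [0.3, 0, 0], "angular": [0, 0, 0], "fingers": 0}, {"offset": [0.3, 0, 0], "angular": [0, 0, 0], "fingers": 0}, {"offset": [0.3, 0, 0], "angular": [0, 0, 0], "fingers": 0}, {"offset": [0.3, 0, 0], "angular": [0, 0, 0], "fingers": 0}, {"offset": [0.3, 0, 0], "angular": [0, 0, 0], "fingers": 0}]}}

```text
t: 12.15
tcp_pos: [502.6, -14.0, 48.4]
tool_rot: [[1.0, 0.001, -0.004], [0.001, -1.0, 0.0], [-0.004, -0.0, -1.0]]
contact_force: [-8.3, -0.3, 3.2]
width: 47.2
grip_force: 3.8
```

```bash
python3 -c "
from h import *
im,d,P=pts('top'); cv2.imwrite('pics/top5.png',im[:,:,::-1]); print(np.round(panrect(P),1)); s=get_state();print(s['tcp_pos'],s['contact_force'],s['t'])"
```

```text
[ 6.303e+02 -1.980e+01  1.000e-01  1.933e+02  1.139e+02]
[505.17866998 -14.24971366  48.58569239] [-2.05960821  0.64949547 -1.82325279] 12.2
```

View pics/top5.png

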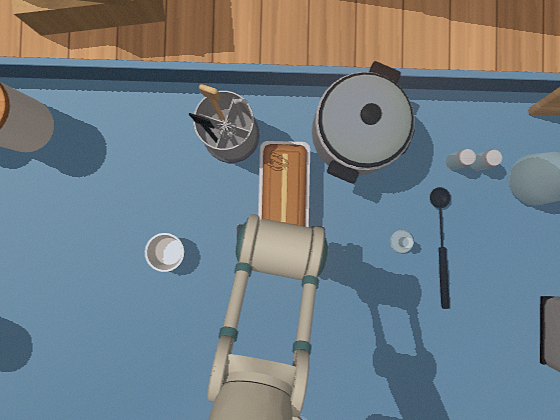

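The pan's front (px 262–310, row 145) is entering the gap centred and straight. I check that the wrist will clear the utensils.

```bash
python3 -c "
from h import *
im,d,P=pts('top'); X,Y,Z=P[...,0],P[...,1],P[...,2]
w=(Z>180)&(X<600)&(X>400)
print('wrist x,y,z', [np.round(np.percentile(P[w][:,i],[1,50,99])) for i in range(3)])
for z0 in(200,260,320):
  q=P[w&(abs(Z-z0)<30)]
  if len(q): print(z0,len(q),np.round(q.min(0)),np.round(q.max(0)))
c=(Z>150)&(X>640)&(Y>30)&(Y<90); q=P[c]
for z0 in(160,190,220,250,280):
  r=q[abs(q[:,2]-z0)<15]
  if len(r): print('cad',z0,len(r),np.round(r.min(0)),np.round(r.max(0)))
"
```

```text
wrist x,y,z [array([401., 501., 546.]), array([-76.,  -8.,  59.]), array([ 427.,  477., 1141.])]
200 66 [ 506. -101.  183.] [538.  74. 193.]
cad 160 172 [691.  49. 150.] [807.  89. 174.]
cad 190 25 [713.  73. 177.] [769.  89. 200.]
cad 220 33 [702.  73. 205.] [768.  89. 234.]
cad 250 73 [701.  56. 237.] [772.  89. 265.]
cad 280 42 [706.  61. 266.] [770.  90. 278.]
```

Call:
{"op": "send_rows", "data": {"plan": [{"offset": [0.3, 0, 0], "angular": [0, 0, 0], "fingers": 0}, {"offset": [0.3, 0, 0], "angular": [0, 0, 0], "fingers": 0}, {"offset": [0.3, 0, 0], "angular": [0, 0, 0], "fingers": 0}, {"offset": [0.3, 0, 0], "angular": [0, 0, 0], "fingers": 0}, {"offset": [0.3, 0, 0], "angular": [0, 0, 0], "fingers": 0}]}}

```text
t: 12.75
tcp_pos: [546.5, -14.0, 48.5]
tool_rot: [[1.0, 0.001, -0.005], [0.001, -1.0, 0.0], [-0.005, -0.0, -1.0]]
contact_force: [-8.4, 0.4, 5.5]
width: 46.9
grip_force: 4.3
```

```bash
python3 -c "
from h import *
im,d,P=pts('top'); cv2.imwrite('pics/top6.png',im[:,:,::-1]); print(np.round(panrect(P),1)); s=get_state();print(s['tcp_pos'],s['contact_force'],s['t'])"
```

```text
[ 6.866e+02 -1.980e+01  1.000e-01  1.688e+02  1.140e+02]
[549.40128565 -14.19450141  48.62416708] [-2.21908644  0.67142848 -0.47548829] 12.8
```

Call:
{"op": "send_rows", "data": {"plan": [{"offset": [0.3, 0, 0], "angular": [0, 0, 0], "fingers": 0}, {"offset": [0.3, 0, 0], "angular": [0, 0, 0], "fingers": 0}, {"offset": [0.3, 0, 0], "angular": [0, 0, 0], "fingers": 0}, {"offset": [0.3, 0, 0], "angular": [0, 0, 0], "fingers": 0}, {"offset": [0.3, 0, 0], "angular": [0, 0, 0], "fingers": 0}]}}

```text
t: 13.3
tcp_pos: [591.6, -14.1, 48.5]
tool_rot: [[1.0, 0.001, -0.005], [0.001, -1.0, 0.0], [-0.005, -0.0, -1.0]]
contact_force: [-7.7, 0.0, 4.0]
width: 47.1
grip_force: 4.2
```

Call:
{"op": "send_rows", "data": {"plan": [{"offset": [0.3, 0, 0], "angular": [0, 0, 0], "fingers": 0}, {"offset": [0.3, 0, 0], "angular": [0, 0, 0], "fingers": 0}, {"offset": [0.3, 0, 0], "angular": [0, 0, 0], "fingers": 0}, {"offset": [0.3, 0, 0], "angular": [0, 0, 0], "fingers": 0}]}}

```text
t: 13.7
tcp_pos: [627.9, -14.1, 48.6]
tool_rot: [[1.0, 0.001, -0.004], [0.001, -1.0, -0.0], [-0.004, 0.0, -1.0]]
contact_force: [-7.7, -0.0, 3.6]
width: 46.8
grip_force: 4.0
```

```bash
python3 -c "
from h import *
im,d,P=pts('top'); cv2.imwrite('pics/top7.png',im[:,:,::-1]); print(np.round(panrect(P),1)); s=get_state();print(s['tcp_pos'],s['contact_force'],s['t'])"
```

```text
[ 7.899e+02 -1.990e+01 -3.000e-01  1.248e+02  1.138e+02]
[630.63974506 -14.20361343  48.62227543] [-2.69879526 -0.52105406 -1.02547302] 13.75
```

View pics/top7.png

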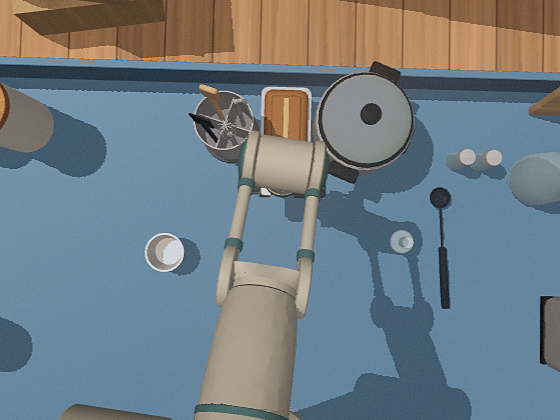

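The pan's far end (row 88) is in the gap and about 23 mm from the backsplash. I'll finish slowly.

Call:
{"op": "send_rows", "data": {"plan": [{"offset": [0.2, 0, 0], "angular": [0, 0, 0], "fingers": 0}, {"offset": [0.2, 0, 0], "angular": [0, 0, 0], "fingers": 0}, {"offset": [0.15, 0, 0], "angular": [0, 0, 0], "fingers": 0}, {"offset": [0.1, 0, 0], "angular": [0, 0, 0], "fingers": 0}]}}

```text
t: 14.15
tcp_pos: [647.5, -14.1, 48.6]
tool_rot: [[1.0, 0.001, -0.004], [0.001, -1.0, 0.0], [-0.004, -0.0, -1.0]]
contact_force: [-8.4, 0.4, 4.2]
width: 47.0
grip_force: 4.2
```

Call:
{"op": "send_rows", "data": {"plan": [{"offset": [0.07, 0, 0], "angular": [0, 0, 0], "fingers": 0}, {"offset": [0, 0, 0], "angular": [0, 0, 0], "fingers": 0}]}}

```text
t: 14.35
tcp_pos: [649.5, -14.1, 48.6]
tool_rot: [[1.0, 0.001, -0.004], [0.001, -1.0, 0.0], [-0.004, -0.0, -1.0]]
contact_force: [-7.9, -0.1, 3.7]
width: 46.7
grip_force: 3.8
```

```bash
python3 -c "
from h import *
im,d,P=pts('top'); r=panrect(P);print(np.round(r,1),r[0]+r[3]/2); s=get_state();print(s['tcp_pos'],s['contact_force'],s['t'])"
```

```text
[813.4 -20.   89.4 113.7 106.1] 870.2954063415527
[649.54237128 -14.09015348  48.6014045 ] [-7.58089326  0.94465445  3.66438147] 14.4
```

Call:
{"op": "send_rows", "data": {"plan": [{"offset": [0.07, 0, 0], "angular": [0, 0, 0], "fingers": 0}, {"offset": [0, 0, 0], "angular": [0, 0, 0], "fingers": 0}]}}

```text
t: 14.6
tcp_pos: [649.5, -14.1, 48.6]
tool_rot: [[1.0, 0.001, -0.008], [0.001, -1.0, 0.0], [-0.008, -0.0, -1.0]]
contact_force: [-11.4, -0.5, 6.3]
width: 47.3
grip_force: 5.5
```

Call:
{"op": "send_rows", "data": {"plan": [{"offset": [0.07, 0, 0], "angular": [0, 0, 0], "fingers": 0}, {"offset": [0, 0, 0], "angular": [0, 0, 0], "fingers": 0}]}}

```text
t: 14.8
tcp_pos: [649.5, -14.1, 48.7]
tool_rot: [[1.0, 0.001, -0.012], [0.001, -1.0, 0.0], [-0.012, -0.0, -1.0]]
contact_force: [-15.0, -0.3, 9.1]
width: 46.7
grip_force: 7.4
```

The force is rising while the arm stays put, so the pan is touching something. I check the backsplash in the same camera, then retreat.

Call:
{"op": "send_rows", "data": {"plan": [{"offset": [-0.7, 0, 0], "angular": [0, 0, 0], "fingers": 0}, {"offset": [-1, 0, 0], "angular": [0, 0, 0], "fingers": 0}, {"offset": [-1, 0, 0], "angular": [0, 0, 0], "fingers": 0}, {"offset": [-1, 0, 0], "angular": [0, 0, 0], "fingers": 0}, {"offset": [-1, 0, 1], "angular": [0, 0, 0], "fingers": 0}]}}

```text
t: 15.3
tcp_pos: [513.3, -14.0, 76.5]
tool_rot: [[1.0, 0.0, -0.002], [0.0, -1.0, 0.001], [-0.002, -0.001, -1.0]]
contact_force: [-0.0, 0.6, 0.5]
width: 46.6
grip_force: 0.0
```

Call:
{"op": "send_rows", "data": {"plan": [{"offset": [-1, 0, 1], "angular": [0, 0, 0], "fingers": 0}, {"offset": [-1, 0, 1], "angular": [0, 0, 0], "fingers": 0}, {"offset": [-1, 0, 1], "angular": [0, 0, 0], "fingers": 0}, {"offset": [-1, 0, 0], "angular": [0, 0, 0], "fingers": 0}]}}

```text
t: 15.7
tcp_pos: [399.3, -15.2, 173.1]
tool_rot: [[1.0, 0.001, 0.015], [0.001, -1.0, -0.003], [0.015, 0.003, -1.0]]
contact_force: [0.2, -0.9, 0.2]
width: 46.8
grip_force: 0.0
```

```bash
python3 -c "
from h import *
im,d,P=pts('top'); cv2.imwrite('pics/top8.png',cv2.resize(im[50:220,180:440,::-1],None,fx=3,fy=3)); X,Y,Z=P[...,0],P[...,1],P[...,2]
q=P[(Z>97)&(Z<104)&(X>840)&(Y>-100)&(Y<60)]; print('splash top x',np.percentile(q[:,0],[1,5]),len(q))
for c in range(264,310,6):
  col=P[60:110,c]; print(c,[(round(float(p[0])),round(float(p[2]))) for p in col[12:32:2]])
m=(Z>52)&(Z<95)&(X<880)&(X>600)&(abs(Y+20)<62); q=P[m]; e=q[(abs(q[:,2]-64)<4)]
print('rim x',np.percentile(e[:,0],[0.5,1,99,99.5]),e[:,1].min(),e[:,1].max()); r=cv2.minAreaRect(P[m&(X<868)][:,:2].astype(np.float32));print(r)
for cam in('top','side'):
  if cam=='side': capture(cam)
  print(cam,[(t,[np.round(r['xyz'],1).tolist() for r in pinpoint(cam,t)[:1]]) for t in('pan','pan_far','pan_near','drum_mark','stopper','ramekin')])
s=get_state();print(s['tcp_pos'],s['contact_force'],s['t'])"
```

```text
splash top x [872.98426362 874.10943844] 507
264 [(874, 96), (875, 80), (873, 71), (875, 50), (866, 63), (860, 68), (856, 65), (852, 64), (848, 62), (843, 64)]
270 [(873, 100), (875, 80), (874, 67), (871, 65), (866, 65), (858, 76), (853, 78), (848, 79), (842, 83), (838, 81)]
276 [(875, 96), (874, 84), (874, 68), (872, 61), (864, 71), (857, 82), (852, 81), (847, 84), (842, 86), (838, 84)]
282 [(874, 101), (873, 88), (875, 68), (873, 60), (866, 66), (859, 76), (853, 81), (847, 86), (842, 86), (838, 85)]
288 [(875, 97), (874, 87), (874, 74), (873, 61), (868, 61), (859, 77), (853, 83), (847, 88), (842, 88), (837, 88)]
294 [(875, 98), (874, 89), (873, 77), (872, 64), (867, 67), (859, 77), (855, 75), (849, 80), (844, 84), (838, 87)]
300 [(876, 96), (874, 88), (874, 75), (871, 69), (868, 63), (859, 79), (855, 79), (850, 78), (845, 80), (839, 85)]
306 [(875, 101), (873, 95), (874, 77), (873, 64), (868, 66), (865, 60), (857, 72), (850, 81), (847, 75), (841, 79)]
rim x [657.81872608 657.97573095 874.67815407 874.92172181] -80.1683908664658 41.35155177777746
((762.8077392578125, -19.96847915649414), (210.25445556640625, 114.20170593261719), 0.0765085220336914)
top [('pan', [[763.5, -16.6, 3.3]]), ('pan_far', [[876.4, -25.1, 63.7]]), ('pan_near', [[662.4, -19.8, 63.0]]), ('drum_mark', [[690.6, 131.0, 167.1]]), ('stopper', [[505.7, -307.1, 2.6]]), ('ramekin', [[468.0, 252.2, -1.1]])]
side [('pan', [[763.8, -17.7, 1.3]]), ('pan_far', [[875.6, -14.1, 61.6]]), ('pan_near', [[660.1, -19.2, 61.9]]), ('drum_mark', [[693.2, 125.3, 163.5]]), ('stopper', [[499.6, -308.4, -4.1]]), ('ramekin', [[471.2, 251.8, 0.7]])]
[394.95320131 -14.2094677  168.05740806] [ 0.2726231  -0.25647629  0.12227634] 16.4
```

View pics/top8.png

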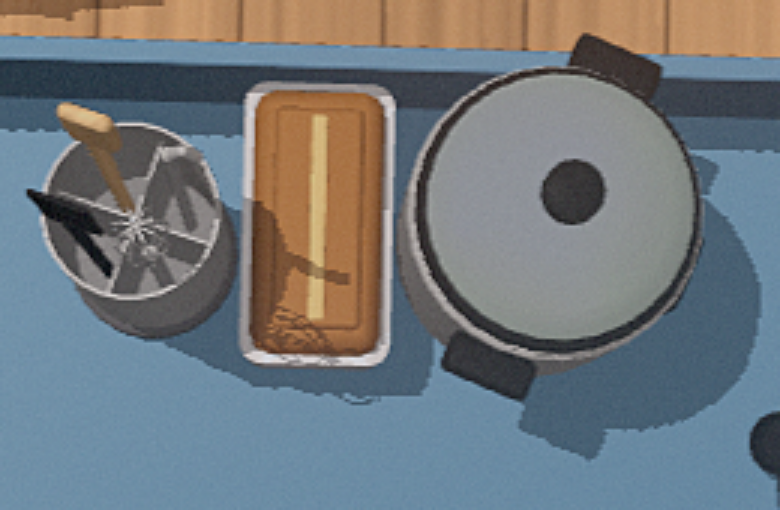

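The pan sits square between the caddy and the cooker. Its far end, at crop row 85, lies against the backsplash (rim from x = 658 to about 874 mm).

```bash
python3 -c "
from rig import *
print(close_job())"
```

```text
the job is handed in; nothing more can be done
None
```

The loaf pan is through the gap, flat, square to within about 0.1° and with its far end at the backsplash (about x = 874 mm against the face at 875 mm), with the arm clear, and the job is handed in; the judge's verdict was not shown.

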